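# Scan in the opened phone, then bring its suspect chip under the microscope

### The job

Pick up the yellow hand scanner, aim it at the middle of the barcode label on the phone carrier's upright plate, fairly square-on and about 10 cm away, and hold it steady there for two seconds. Then lay the scanner gently back on the middle of its grey pad, the right way up. Last, slide the carrier, flat on the mat, until the orange mark on the phone's board is straight below the microscope's lens and let go; do not touch the microscope, and leave the meter, the jar and the other phone where they are.

Things in the scene. Friction and masses are not known exactly. Their poses are not given: they have to be found in the camera images.
- scanner: Hand barcode scanner, 160 mm long, 34 mm high, 0.16 kg, flat underneath, lying on the grey pad. Origin: centre of its underside (z up). x points along it to the reading window. Yellow straight grip 36 mm wide from x = -75 to +35 mm (hold it here, near the origin); black head 56 mm wide from x = +35 to +80 mm.
- beam (a point): Middle of the scanner's dark red reading window: at x = +80 mm, 17 mm above the underside. Axes as the scanner's: it reads straight out along +x.
- pad: Grey rest pad, fixed on the mat, 180 x 80 x 4 mm. Origin: centre of its underside, 2 mm above the table; x along its length. The scanner starts about in its middle and belongs there.
- carrier: Dark phone carrier, about 0.4 kg, loose on the light blue mat (2 mm thick): tray 200 x 100 x 8 mm, an opened phone fixed on it (top 19 mm above the underside). Origin: centre of the underside, x along its length. At x = -90 mm stands a blue upright plate, the handle to slide it by: 14 mm thick (x), 70 mm wide (y), top 80 mm above the underside.
- plate_top (a point): Middle of the top edge of the carrier's blue upright plate; axes as the carrier's.
- label: White barcode label, 60 mm wide and 34 mm high, on the +x face of the carrier's blue plate (it faces over the phone, away from the robot). Origin: the label's centre, 55 mm above the carrier's underside. Its z axis points straight out of the label, its y axis along the label's width.
- spot (a point): Orange square mark (12 mm) on the black chip of the phone's green board: 60 mm from the carrier's origin along its +x, 19 mm above its underside, 150 mm from the blue plate.
- microscope: Fixed digital inspection microscope: black tube 36 mm wide hanging upright from a steel post with a round 110 mm foot. Origin: on the mat, straight below the lens. The post stands 40 mm in x and 155 mm in y (its own axes) from the lens axis; a bar at 170 mm height joins them; the tube reaches up to 230 mm, the post to 268 mm.
- lens (a point): Lens tip at the lower end of the microscope's tube, 86 mm above the mat.
- meter: Bystander: blue hand multimeter, 140 x 72 x 38 mm, loose. Origin: centre of its underside, x along its length.
- jar: Bystander: amber flux jar, 50 mm wide, 65 mm high, loose. Origin: centre of its underside.
- phone: Bystander: another phone with a dark screen lying flat, 75 x 160 x 9 mm, loose. Origin: centre of its underside, y along its length.
Things that resemble listed ones, but are neither listed nor needed, are in the scene too. Of the things that look like the carrier, take the one that is nearest to the robot's base at the start. There is more than one size of the pad; the job needs the larger.

How it is judged:
On the way, in this order (a step that is already met when the one before it is completed fails the run):
1. held scanner reads the label for 1 s: label centre within 14 mm across and up-down of the line out of the window, 40 to 160 mm ahead of it, under 0.6 rad from square-on, nearly still (x of label in the frame of beam between 0.04 and 0.16 m and y of label in the frame of beam between -0.014 and 0.014 m and z of label in the frame of beam between -0.014 and 0.014 m and z of beam in the frame of label above 0.03 m and angle between the x axis of beam and the z axis of label, either way round below 0.6 rad and linear speed of scanner below 0.03 m/s and angular speed of scanner below 0.15 rad/s and contact force between the fingers and scanner above 0.5 N), for 1 s.
2. the scanner lies the right way up on its pad, let go (x of scanner in the frame of pad between -0.05 and 0.05 m and y of scanner in the frame of pad between -0.03 and 0.03 m and height (world z) of scanner below 0.014 m and angle between scanner's own z axis and vertical below 0.12 rad and linear speed of scanner below 0.03 m/s and contact force between the fingers and scanner below 0.1 N), for 0.2 s.
3. the orange mark is straight below the lens (within 7 mm horizontally), the carrier flat on the mat (horizontal distance between spot and lens below 0.007 m and angle between carrier's own z axis and vertical below 0.06 rad and height (world z) of carrier below 0.008 m and linear speed of carrier below 0.02 m/s), for 0.2 s.
At the end, for the whole second after the job is handed in: The orange mark lies within 7 mm horizontally of the lens axis, the carrier flat on the mat and at rest; the scanner lies right way up and at rest on its pad, its middle within 50 mm along and 30 mm across of the pad's centre (all of step 2 and all of step 3); the robot touches nothing.
It fails at once if the carrier is lifted (more than 15 mm) or tipped instead of slid (height (world z) of carrier above 0.017 m or angle between carrier's own z axis and vertical above 0.2 rad).
It fails at once if the scanner is dropped (falls freely from more than about 25 mm) (linear speed of scanner above 0.7 m/s and contact force between the fingers and scanner below 0.05 N).
It fails at once if the microscope is bumped (more than 3 N) (contact force between microscope and anything else above 3 N).
It fails at once if the meter, the jar or the other phone is moved more than 20 mm (distance of any of meter, jar, phone from where it was at the start of the episode above 0.02 m).
It also fails if it takes over 72 s, if anything falls off the work surface, if the arm or the gripper's body presses on something with over 40 N, if the wrist force passes 120 N, or if a joint passes its speed limit or range.

### The arm

A 7-joint arm with a two-finger parallel gripper is mounted at the origin on the work surface. World frame = base frame: x ahead of the robot, y to its left, z up, the work surface at z = 0. Lengths are in m, angles in rad, forces in N, time in s.
With the tool pointing down it reaches from about 0.425 to 0.8 m from the base axis. Payload 8.3 kg.
Tool frame: the origin (TCP) lies midway between the tips of the shut fingers; the grasp point (between the pads) lies 19 mm behind it; z points along the fingers, y is the line along which they close (so a half turn about z gives the same grasp; the last joint's range is limited). The gripper opens to 85 mm and grips with 20 to 120 N. Pads are 22 mm wide; open, the fingers measure 114 mm over their backs; the gripper's body (76 mm by 85 mm) begins 54 mm behind the grasp point. The pads swing forward as they close: fully open they stand 13 mm farther back than shut.
Start: joints at [-1.166, 0.383, 0.016, 1.37, -0.006, 1.388, -0.046], TCP at [0.282, 0.558, 0.231] pointing down, gripper open.
Joint ranges: [-2.95, 2.95], [-0.25, 2.06], [-1.52, 1.56], [0.18, 2.33], [-1.44, 4.58], [0.02, 2.06], [-3.01, 3.01]. Speed limits (rad/s): [2.39, 2.39, 3.01, 3.01, 3.14, 3.14, 3.14].

### API

Orientations are given as a unit quaternion [x, y, z, w].
In Python, from cell import * gives the robot as it stands.
- The arm moves only by the tool servo_tool, never from a script. Its argument "moves" is a list that holds one entry, the list of rows, each a list of 5 numbers: the finger opening in mm, from 0 to 85.4, then the shift along the tool's x, y, z in mm, then the turn about the tool's z in degrees. A call has 1 to 20 rows; each row shifts and turns the commanded pose from where the row before left it, along the tool's axes as they then stand; what a row does not reach is not made up. A row lasts 1/10 s, in which the tool goes at most 50 mm and 8.59 degrees, less where a joint would pass 70% of its speed; a pose out of reach is approached as far as the arm can. A call with a gripper value outside its range is refused whole. The fingers move at their own pace and stop on an object; "newtons" is the grip in N (left out, the last holds). Time passes only in rows, so rows that do not move let the fingers close. It gives the time, the measured TCP pose, the force, the opening and the grip force at its end, in the units of the state.
- state(): the state, without advancing time (a new reading comes with each control period).
- snapshot(name): name is "scene" or "top" or "wrist"; returns a dict with "color" (384x512x3 uint8, red, green, blue), "vfov" (degrees; the focal length in pixels is half the picture's height over the tangent of half this angle, whatever the lens; pixels are square), "cx", "cy" (the principal point, pixels), "rvec" (rotation vector, rad) and "tvec" (3), from world to camera coordinates, as OpenCV has them; the wrist camera has in their place "T_tool_cam" (4x4, takes a point from camera to tool coordinates, whose origin is the TCP and whose axes are the flange's). Camera axes: x right, y down, z forward; pixel columns grow to the right and rows downward; lengths in m; the calibration is good to about 2 mm. The wrist camera is an equidistant fisheye: a pixel r from the principal point sees the ray r / f radians off the axis. A picture is of the moment at which its call begins: read the wrist's pose just before it. There is no depth.
- finish_job(): hands the job in; it is judged then, once.
The state is a dict: "time_s": time; "joint_pos": joint angles; "joint_vel": joint speeds; "joint_efforts": joint torques, N m; "position": TCP position; "orientation": TCP orientation; "contact_force": force on the tool from outside, world axes, zero at the start; "ft_torque": the same for the moment, N m; "gripper_width": opening from 0.0 (shut) to 1.0 (fully open); "gripper_force": force on a finger pad.
Only numpy, scipy, OpenCV 4.12 (cv2) and the standard library are available. Lean on these libraries where they do the work, as an engineer would, in place of code of your own. Each camera call takes 0.05 s, during which the arm holds its last target. There are 200 camera calls.

## Working session

There is one attempt and no reset: what is moved stays moved. The work goes in short steps, Python scripts to look and compute and a tool call to move; the robot and the scene stay as the last step left them, time stands still between calls to the robot, and variables do not carry over. Pictures are saved under pics/ and viewed, at most 10 in all, crops included, and the job is handed in when it is done.

Besides the shell and the picture viewer there is one more tool, called after ">>>" as name([rows], argument=value, ...), one row to a line, values as JSON. servo_tool: Moves the arm, as the interface text tells. Its arguments: {"type":"object","properties":{"moves":{"type":"array","items":{"type":"array","items":{"type":"array","items":{"type":"number"}}}},"newtons":{"type":"number"}},"required":["moves"]}

```bash
ls; mkdir -p pics; python3 - <<'E'
from cell import *
import cv2,pickle,numpy as np
s=state();print(s['position'],s['orientation'],s['time_s'],s['joint_pos'])
d={}
for n in("scene","top","wrist"):
    d[n]=snapshot(n);cv2.imwrite(f"pics/{n}0.png",d[n]["color"][:,:,::-1])
    print(n,{k:v for k,v in d[n].items() if k!="color"})
pickle.dump((s,d),open("s0.pkl","wb"))
a=np.vstack([d["scene"]["color"],d["top"]["color"]])
for n in("scene","top"):
    cv2.imwrite(f"pics/{n}0b.png",cv2.resize(d[n]["color"][:,:,::-1],(800,600),interpolation=cv2.INTER_CUBIC))
E
```

```text
pics
[0.28157033 0.55741289 0.23026978] [ 2.31793412e-01  9.72764557e-01 -9.39964614e-04 -2.18773495e-04] 0.0 [-1.16587839  0.38421547  0.01637673  1.37120542 -0.00632549  1.38815041
 -0.04658031]
scene {'vfov': 55.85049079628915, 'cx': 257.48911451511566, 'cy': 186.72055704137608, 'rvec': array([ 2.1388341 ,  0.50145708, -0.25633163]), 'tvec': array([-0.40204409, -0.12733269,  1.36158484])}
top {'vfov': 51.867129232224656, 'cx': 258.89048196328434, 'cy': 197.9369022116207, 'rvec': array([ 2.1860898 , -2.13783154,  0.11250064]), 'tvec': array([-0.16729798,  0.50398818,  1.24012155])}
wrist {'vfov': 65.70646984690485, 'cx': 256.78493850362077, 'cy': 194.68501375734465, 'T_tool_cam': array([[-7.69735909e-04, -9.53278816e-01, -3.02090893e-01,
         7.75699980e-02],
       [ 9.99999698e-01, -7.02251298e-04, -3.32000712e-04,
        -1.15962206e-03],
       [ 1.04345524e-04, -3.02091057e-01,  9.53279068e-01,
        -1.41878366e-01],
       [ 0.00000000e+00,  0.00000000e+00,  0.00000000e+00,
         1.00000000e+00]])}
```

View pics/top0b.png

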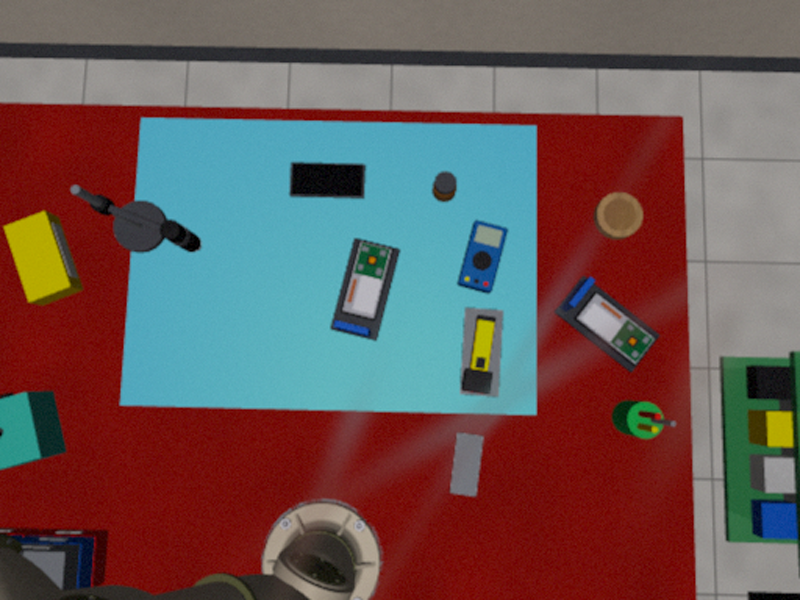

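View pics/scene0b.png

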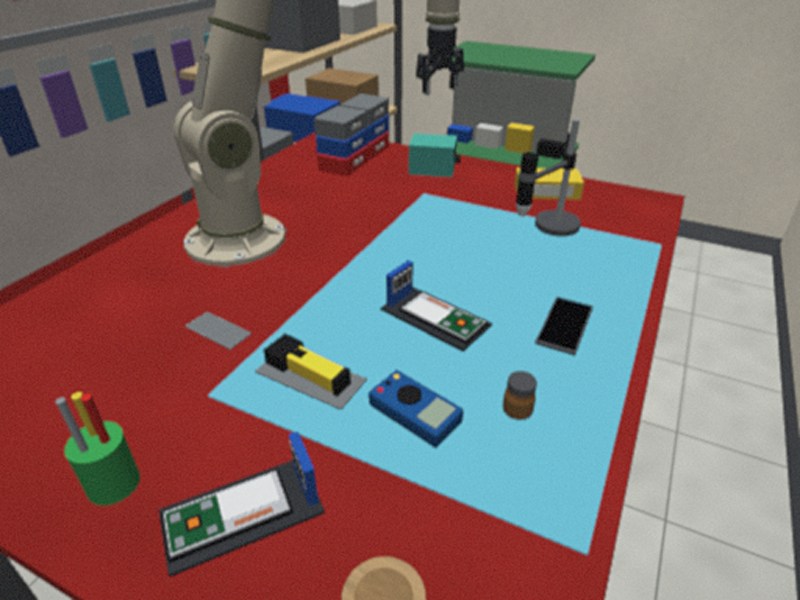

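The top view (800x600) shows these candidates:
- **Carriers:** one on the mat at (365,288), another on the red table at (605,325). I take the one on the mat. It is nearest the base at about (320,560) and lies on the light blue mat.
- **Pads:** (482,352) is large and holds the scanner; (467,465) is small and lies on red. I take the large one.
- **Scanner:** yellow, with its head at (478,382) pointing towards the robot.
- **Microscope:** tube at (185,238), foot at (138,226).

I'll confirm these in one enlarged composite crop.

```bash
cat > h.py <<'E'
import numpy as np,cv2
def R_t(c): return cv2.Rodrigues(c["rvec"])[0],c["tvec"]
def f(c): return c["color"].shape[0]/2/np.tan(np.radians(c["vfov"])/2)
def ray(c,uv,s=None):
    "origin, unit direction in world; s = state for the wrist camera"
    from scipy.spatial.transform import Rotation as Ro
    d=np.array([uv[0]-c["cx"],uv[1]-c["cy"]])/f(c)
    if "rvec" in c:
        R,t=R_t(c); o=-R.T@t; v=R.T@np.array([*d,1])
    else:
        th=np.hypot(*d); v=np.array([*(d/max(th,1e-9)*np.sin(th)),np.cos(th)])
        W=Ro.from_quat(s["orientation"]).as_matrix(); T=c["T_tool_cam"]
        o=s["position"]+W@T[:3,3]; v=W@T[:3,:3]@v
    return o,v/np.linalg.norm(v)
def onz(c,uv,z,s=None):
    o,v=ray(c,uv,s); return o+v*(z-o[2])/v[2]
def cross(r1,r2):
    (a,u),(b,w)=r1,r2
    k=np.linalg.lstsq(np.c_[u,-w],b-a,rcond=None)[0]
    p,q=a+k[0]*u,b+k[1]*w
    return (p+q)/2,np.linalg.norm(p-q)
def proj(c,P):
    R,t=R_t(c);p=R@np.array(P)+t;return np.array([c["cx"],c["cy"]])+f(c)*p[:2]/p[2]
def blobs(c,lo,hi,roi=None,amin=15):
    "HSV mask -> list of (area, centroid, minAreaRect, contour)"
    h=cv2.cvtColor(c["color"],cv2.COLOR_RGB2HSV); m=cv2.inRange(h,np.array(lo),np.array(hi))
    if roi: 
        k=np.zeros_like(m);x0,y0,x1,y1=roi;k[y0:y1,x0:x1]=1;m=m*k
    out=[]
    for q in cv2.findContours(m,cv2.RETR_EXTERNAL,cv2.CHAIN_APPROX_NONE)[0]:
        mm=cv2.moments(q)
        if mm["m00"]>=amin: out.append((mm["m00"],(mm["m10"]/mm["m00"],mm["m01"]/mm["m00"]),cv2.minAreaRect(q),q))
    return sorted(out,key=lambda b:-b[0])
E
python3 - <<'E'
import pickle,cv2,numpy as np
from h import *
s,d=pickle.load(open("s0.pkl","rb"));T=d["top"];S=d["scene"]
g=lambda c,x,y,w,h:cv2.resize(c["color"][y:y+h,x:x+w,::-1],(400,300),interpolation=cv2.INTER_CUBIC)
im=np.vstack([np.hstack([g(T,40,110,100,75),g(S,310,75,100,75)]),np.hstack([g(T,200,145,140,105),g(S,150,145,180,135)])])
cv2.imwrite("pics/c1.png",im)
for n,lo,hi in(("yellow",(22,120,120),(35,255,255)),("orange",(8,150,150),(19,255,255)),("blue",(106,150,70),(125,255,255)),("gray",(0,0,90),(180,40,150))):
    for nm,c in(("top",T),("scene",S)):
        print(n,nm,[(int(a),np.round(p,1).tolist(),np.round(r[1],1).tolist(),round(r[2],1)) for a,p,r,_ in blobs(c,lo,hi)][:9])
E
```

```text
yellow top [(1429, [23.1, 163.7], [52.8, 28.8], 71.6), (338, [498.6, 274.1], [22.0, 17.0], 90.0), (324, [308.5, 220.6], [11.3, 32.0], 8.1)]
yellow scene [(409, [201.1, 235.1], [35.2, 16.7], 27.5), (98, [352.8, 113.4], [9.0, 17.0], 90.0), (70, [368.0, 114.3], [18.0, 8.0], 90.0), (53, [333.2, 81.2], [16.1, 4.4], 9.5), (16, [48.6, 253.3], [4.0, 5.8], 63.4)]
orange top []
orange scene [(24, [123.1, 334.1], [4.7, 6.6], 71.6)]
blue top [(475, [498.3, 332.6], [23.0, 23.0], 90.0), (95, [371.8, 186.8], [5.3, 22.2], 38.7), (93, [224.8, 209.5], [22.8, 5.1], 14.0), (41, [308.7, 169.5], [18.1, 28.0], 30.5), (23, [50.2, 362.4], [1.8, 28.1], 4.4)]
blue scene [(817, [261.1, 257.8], [55.8, 27.9], 32.8), (708, [188.9, 72.2], [45.3, 28.2], 7.6), (335, [222.5, 90.3], [16.9, 47.5], 73.5), (224, [194.9, 299.0], [46.6, 8.4], 75.6), (128, [253.9, 183.1], [28.0, 15.0], 90.0), (94, [294.9, 84.3], [14.5, 9.6], 11.3)]
gray top [(20639, [373.5, 139.7], [517.4, 338.4], 1.1), (15796, [268.8, 15.6], [36.0, 511.0], 90.0), (582, [298.1, 296.6], [16.6, 38.7], 6.6), (557, [386.5, 204.1], [47.4, 21.0], 37.9), (417, [498.4, 303.9], [23.0, 19.0], 90.0), (414, [308.9, 219.9], [23.4, 54.2], 3.5), (281, [30.8, 360.5], [22.0, 25.0], 90.0), (33, [232.7, 180.1], [21.2, 46.0], 14.5), (24, [180.7, 332.1], [6.4, 13.4], 45.0)]
gray scene [(19587, [78.9, 84.7], [146.6, 203.5], 76.5), (1563, [42.5, 8.2], [25.0, 126.0], 90.0), (901, [505.5, 184.4], [149.0, 75.0], 90.0), (485, [199.4, 246.4], [69.2, 22.1], 7.3), (425, [139.3, 210.9], [38.0, 14.8], 26.6), (401, [500.7, 13.4], [41.0, 41.0], 90.0), (382, [229.0, 10.7], [21.0, 25.0], 90.0), (369, [225.0, 68.9], [13.4, 48.3], 66.8), (308, [282.7, 9.4], [25.0, 22.0], 90.0)]
```

View pics/c1.png

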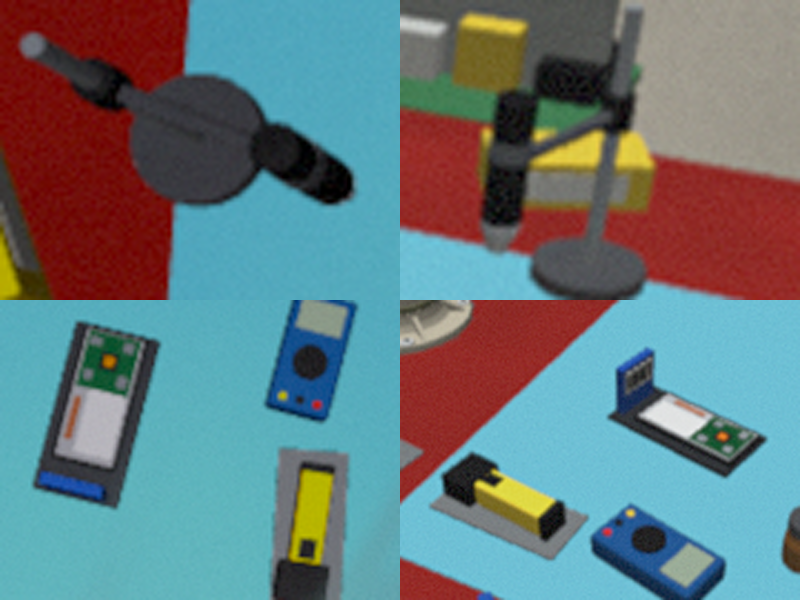

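The crop confirms the choice: carrier with blue plate at its lower end, and scanner with its black head towards the robot on the larger pad. In original pixels, the orange mark is at top (238,166), the lens tip at scene (334.5,136) and top about (126,157), and the tube cap at top (111,147).

```bash
python3 - <<'E'
import pickle
from h import *
np.set_printoptions(precision=4,suppress=True)
s,d=pickle.load(open("s0.pkl","rb"));T=d["top"];S=d["scene"]
print("cams",ray(T,(0,0))[0],ray(S,(0,0))[0])
for c,roi in((T,(215,145,265,190)),(S,(270,190,320,225))):
    print("or",[(a,p) for a,p,_,_ in blobs(c,(4,120,110),(22,255,255),roi,4)])
so=blobs(T,(4,120,110),(22,255,255),(230,158,250,175),4)
if so: print("spot top",onz(T,so[0][1],.021))
so2=blobs(S,(4,120,110),(22,255,255),(288,200,302,212),4)
if so and so2: print("spot tri",cross(ray(T,so[0][1]),ray(S,so2[0][1])))
print("plate top",onz(T,(224.8,209.5),.082))
def ext(c,b,z):
    q=cv2.boxPoints(b[2]); P=np.array([onz(c,x,z) for x in q]); return P
y=blobs(T,(22,120,120),(35,255,255),(290,190,325,250))[0]; P=ext(T,y,.04); print("yellow",P.mean(0),np.linalg.norm(P-np.roll(P,1,0),axis=1),P)
m=cv2.inRange(cv2.cvtColor(T["color"],cv2.COLOR_RGB2HSV),(85,60,60),(105,255,255))[190:258,285:335]
q=max(cv2.findContours(255-m,cv2.RETR_EXTERNAL,cv2.CHAIN_APPROX_NONE)[0],key=cv2.contourArea)
b=cv2.boxPoints(cv2.minAreaRect(q))+[285,190];P=np.array([onz(T,x,.006) for x in b]);print("pad",b,P.mean(0),np.linalg.norm(P-np.roll(P,1,0),axis=1));
e=P-np.roll(P,1,0);print("pad dirs",np.degrees(np.arctan2(e[:,1],e[:,0])))
print("lens tri",cross(ray(T,(126,156.5)),ray(S,(334.5,136.2))))
print("lens S z.088",onz(S,(334.5,136.2),.088),"cap",onz(T,(111,147),.232), "foot",onz(T,(40+199/4,110+140/4),.012))
print("proj of lens at cap xy:",proj(T,onz(T,(111,147),.232)*[1,1,0]+[0,0,.088]))
# phone/jar etc. not needed
E
```

```text
cams [ 0.3687 -0.165   1.2871] [ 0.8845 -0.8857  0.6819]
or [(11.0, (237.66666666666663, 166.0)), (4.0, (225.5, 183.75))]
or [(11.5, (294.63768115942025, 205.89855072463766))]
spot top [ 0.6114 -0.0845  0.021 ]
spot tri (array([ 0.6118, -0.0843,  0.0209]), np.float64(0.0008189896775083985))
plate top [ 0.4637 -0.0528  0.082 ]
yellow [ 0.4378 -0.3142  0.04  ] [0.0355 0.1011 0.0358 0.101 ] [[ 0.3898 -0.2899  0.04  ]
 [ 0.49   -0.3032  0.04  ]
 [ 0.4857 -0.3387  0.04  ]
 [ 0.3856 -0.3251  0.04  ]]
pad [[294.0233 251.6265]
 [297.4436 196.9027]
 [321.4747 198.4047]
 [318.0545 253.1284]] [ 0.4259 -0.316   0.006 ] [0.0773 0.1775 0.0785 0.1774]
pad dirs [ 87.7519  -2.8695 -92.3396 176.7501]
lens tri (array([0.6211, 0.2564, 0.0945]), np.float64(0.003288371784606814))
lens S z.088 [0.6194 0.2705 0.088 ] cap [0.6161 0.2497 0.232 ] foot [0.6729 0.4069 0.012 ]
proj of lens at cap xy: [128.5404 158.0711]
```

>>> servo_tool([
  [[85,-28.6,-25.6,0,0],[85,-28.6,-25.6,0,0],[85,-28.6,-25.6,0,0],[85,-28.6,-25.6,0,0],[85,-28.6,-25.6,0,0],[85,-28.6,-25.6,0,0],[85,-28.6,-25.6,0,0],[85,-28.6,-25.6,0,0],[85,-28.6,-25.6,0,0],[85,-28.6,-25.6,0,0],[85,0,0,0,0]],
])

```text
time_s: 1.25
position: [0.4237, 0.1947, 0.2314]
orientation: [0.236, 0.972, -0.001, 0.0]
contact_force: [-0.0, -0.5, -0.1]
gripper_width: 0.991
gripper_force: 0.0
```

>>> servo_tool([
  [[85,-19.2,-38.1,0,0],[85,-19.2,-38.1,0,0],[85,-19.2,-38.1,0,0],[85,-19.2,-38.1,0,0],[85,-19.2,-38.1,0,0],[85,-19.2,-38.1,0,0],[85,-19.2,-38.1,0,0],[85,-19.2,-38.1,0,0],[85,-19.2,-38.1,0,0],[85,-19.2,-38.1,0,0],[85,-19.2,-38.1,0,0],[85,-19.2,-38.1,0,0],[85,0,0,0,-4.8],[85,0,0,0,-4.8],[85,0,0,0,-4.8],[85,0,0,0,-4.7],[85,0,0,0,0],[85,0,0,0,0]],
])

```text
time_s: 3.05
position: [0.4212, -0.3113, 0.2312]
orientation: [0.068, 0.998, 0.0, -0.0]
contact_force: [0.7, 0.2, -0.5]
gripper_width: 0.994
gripper_force: 0.0
```

```bash
python3 - <<'E'
from cell import *
from h import *
np.set_printoptions(precision=4,suppress=True)
s=state();c=snapshot("wrist");cv2.imwrite("pics/w1.png",c["color"][:,:,::-1])
for a,p,r,q in blobs(c,(22,110,100),(35,255,255),None,200):
    P=np.array([onz(c,x,.040,s) for x in cv2.boxPoints(r)]);e=P-np.roll(P,1,0)
    print(a,p,P,np.linalg.norm(e,axis=1),np.degrees(np.arctan2(e[:,1],e[:,0])))
E
```

```text
2348.0 (256.1833475298126, 183.42291311754684) [[ 0.3855 -0.3253  0.04  ]
 [ 0.3901 -0.2919  0.04  ]
 [ 0.4891 -0.3042  0.04  ]
 [ 0.4841 -0.3405  0.04  ]] [0.0998 0.0338 0.0998 0.0366] [171.2773  82.1109  -7.0994 -97.8666]
```

View pics/w1.png

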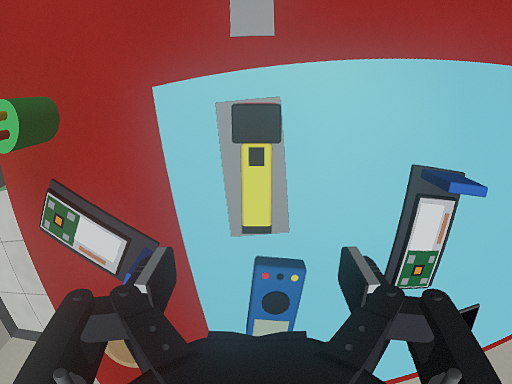

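The wrist view shows the scanner upright under the camera with its head at (256,122) and grip at (256,190). The rays give an origin of about (0.4225, -0.3134) and a yaw of 172°, which agrees with the top view. I'll descend and grip.

>>> servo_tool([
  [[85,-1.6,-1.8,35,0],[85,0,0,40,0],[85,0,0,40,0],[85,0,0,40,0],[85,0,0,30,0],[85,0,0,20,0],[85,0,0,10,0],[85,0,0,7,0],[85,0,0,3,0],[85,0,0,0,0],[30,0,0,0,0],[30,0,0,0,0],[30,0,0,0,0],[30,0,0,0,0],[30,0,0,0,0],[30,0,0,0,0],[30,0,0,0,0],[30,0,0,0,0]],
], newtons=40)

```text
time_s: 4.9
position: [0.4228, -0.3137, 0.0068]
orientation: [0.067, 0.998, -0.0, 0.0]
contact_force: [-0.8, 1.3, 6.5]
gripper_width: 0.417
gripper_force: 41.0
```

>>> servo_tool([
  [[30,0,0,-5,0],[30,0,0,-15,0],[30,0,0,-30,0],[30,0,0,-35,0],[30,0,0,-28,0],[30,-10.7,13.8,0,0],[30,-20.3,26.3,0,0],[30,-20.3,26.2,0,0],[30,-20.3,26.2,0,0],[30,-20.3,26.2,0,0],[30,-20.3,26.2,0,0],[30,-20.3,26.2,0,0],[30,-20.3,26.2,0,0],[30,-20.3,26.2,0,0],[30,-20.3,26.2,0,0],[30,0,0,0,2.2],[30,0,0,0,2.2],[30,0,0,0,0],[30,0,0,0,0]],
])

```text
time_s: 6.8
position: [0.6474, -0.0924, 0.1199]
orientation: [0.105, 0.994, -0.0, 0.0]
contact_force: [0.5, 0.1, -1.2]
gripper_width: 0.413
gripper_force: 40.4
```

```bash
python3 - <<'E'
from cell import *
from h import *
import pickle
np.set_printoptions(precision=4,suppress=True)
s=state();c=snapshot("wrist");cv2.imwrite("pics/w2.png",c["color"][:,:,::-1]);pickle.dump((s,c),open("w2.pkl","wb"))
T=snapshot("top");cv2.imwrite("pics/t2.png",T["color"][:,:,::-1])
print(s["position"],s["orientation"],s["gripper_force"])
for n,lo,hi in(("y",(22,110,100),(35,255,255)),("b",(106,150,60),(125,255,255))):
    for a,p,r,q in blobs(c,lo,hi,None,60): print(n,a,p,r)
E
```

```text
[ 0.6474 -0.0924  0.1199] [ 0.1051  0.9945 -0.0002  0.    ] 40.36210298538208
y 9352.5 (256.8244676111556, 270.22730107814306) ((257.0, 274.0), (124.0, 84.0), 90.0)
b 90.0 (33.31296296296296, 257.45) ((31.3207950592041, 248.84051513671875), (71.69314575195312, 15.712676048278809), 60.10109329223633)
```

View pics/w2.png

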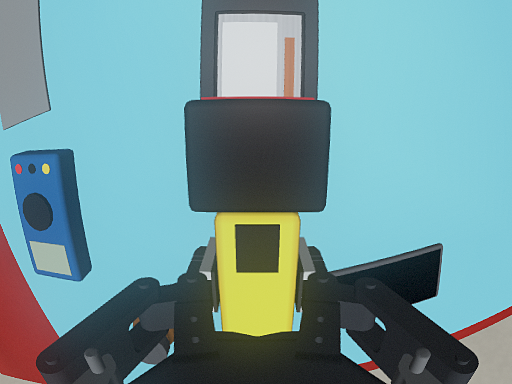

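The wrist view shows the scanner held level, with its head at (257,155). The carrier's tray is centred at column 260 against the scanner's 257, about 3 mm, so it is aligned. I'll lower and hold.

>>> servo_tool([
  [[30,0,0,15,0],[30,0,0,20,0],[30,0,0,20,0],[30,0,0,15,0],[30,0,0,7,0],[30,0,0,2,0],[30,0,0,0,0],[30,0,0,0,0],[30,0,0,0,0],[30,0,0,0,0],[30,0,0,0,0],[30,0,0,0,0]],
])

```text
time_s: 8.1
position: [0.6476, -0.092, 0.0404]
orientation: [0.105, 0.994, 0.0, 0.0]
contact_force: [0.2, 0.0, -2.2]
gripper_width: 0.411
gripper_force: 40.4
```

```bash
python3 - <<'E'
from cell import *
from h import *
s=state();print(s["position"],s["time_s"])
S=snapshot("scene");W=snapshot("wrist")
cv2.imwrite("pics/s3.png",np.hstack([cv2.resize(S["color"][150:225,240:340,::-1],(400,300),interpolation=cv2.INTER_CUBIC),cv2.resize(W["color"][:,:,::-1],(400,300))]))
E
```

```text
[ 0.64764701 -0.09199538  0.04043978] 8.1
```

View pics/s3.png

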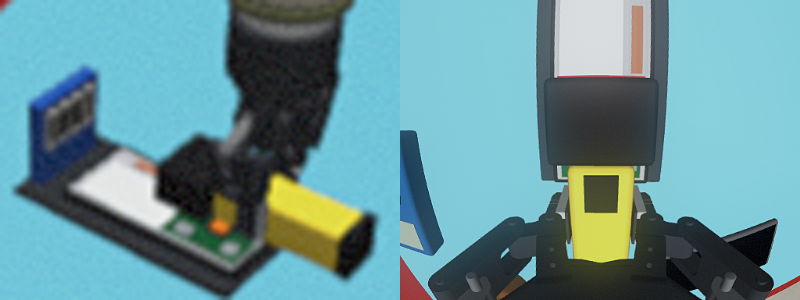

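The scene crop shows the scanner level over the phone, facing the label squarely. In the wrist view it is in line with the tray. I'll hold for 2 s.

>>> servo_tool([
  [[30,0,0,0,0],[30,0,0,0,0],[30,0,0,0,0],[30,0,0,0,0],[30,0,0,0,0],[30,0,0,0,0],[30,0,0,0,0],[30,0,0,0,0],[30,0,0,0,0],[30,0,0,0,0],[30,0,0,0,0],[30,0,0,0,0],[30,0,0,0,0],[30,0,0,0,0],[30,0,0,0,0],[30,0,0,0,0],[30,0,0,0,0],[30,0,0,0,0],[30,0,0,0,0],[30,0,0,0,0]],
])

```text
time_s: 10.2
position: [0.6476, -0.092, 0.0403]
orientation: [0.105, 0.994, -0.0, -0.0]
contact_force: [-0.4, 0.3, -2.0]
gripper_width: 0.413
gripper_force: 40.4
```

>>> servo_tool([
  [[30,0,0,-10,0],[30,0,0,-25,0],[30,0,0,-25,0],[30,0,0,-20,0],[30,0,0,0,-2.2],[30,0,0,0,-2.2],[30,10.7,-13.8,0,0],[30,20.3,-26.3,0,0],[30,20.3,-26.2,0,0],[30,20.3,-26.2,0,0],[30,20.3,-26.2,0,0],[30,20.3,-26.2,0,0],[30,20.3,-26.2,0,0],[30,20.3,-26.2,0,0],[30,20.3,-26.2,0,0],[30,20.3,-26.2,0,0],[30,0,0,0,0],[30,0,0,0,0]],
])

```text
time_s: 12.0
position: [0.422, -0.3145, 0.1212]
orientation: [0.068, 0.998, 0.0, 0.001]
contact_force: [-0.3, -0.2, -1.2]
gripper_width: 0.418
gripper_force: 40.4
```

>>> servo_tool([
  [[30,-3,0,20,0],[30,0,0,35,0],[30,0,0,30,0],[30,0,0,15,0],[30,0,0,6,0],[30,0,0,4,0],[30,0,0,2.5,0],[30,0,0,1,0],[30,0,0,0,0],[45,0,0,0,0],[60,0,0,0,0],[85,0,0,0,0],[85,0,0,0,0],[85,0,0,0,0],[85,0,0,0,0],[85,0,0,-5,0],[85,0,0,-25,0],[85,0,0,-40,0],[85,0,0,-40,0],[85,0,0,0,0]],
])

```text
time_s: 14.0
position: [0.4278, -0.3164, 0.1223]
orientation: [0.068, 0.998, -0.002, 0.004]
contact_force: [-0.4, -1.0, -0.6]
gripper_width: 0.996
gripper_force: 0.0
```

```bash
python3 - <<'E'
from cell import *
from h import *
import pickle
np.set_printoptions(precision=4,suppress=True)
s=state();c=snapshot("wrist");T=snapshot("top");S=snapshot("scene")
print(s["position"],s["time_s"],s["gripper_force"])
for a,p,r,q in blobs(c,(22,110,100),(35,255,255),None,200):
    P=np.array([onz(c,x,.040,s) for x in cv2.boxPoints(r)]);e=P-np.roll(P,1,0)
    print(a,P,np.linalg.norm(e,axis=1),np.degrees(np.arctan2(e[:,1],e[:,0])))
for o in blobs(S,(4,120,110),(22,255,255),(288,200,302,212),4): print("spot",onz(S,o[1],.021))
E
```

```text
[ 0.4278 -0.3164  0.1223] 14.0 0.0
4740.0 [[ 0.3879 -0.3268  0.04  ]
 [ 0.3924 -0.2935  0.04  ]
 [ 0.4928 -0.3042  0.04  ]
 [ 0.4875 -0.3427  0.04  ]] [0.1009 0.0336 0.1009 0.0388] [170.9345  82.2911  -6.084  -97.8185]
spot [ 0.6121 -0.0841  0.021 ]
```

The scanner is back at about (0.425, -0.315), flat on its pad. Next I go over the plate's top edge with the fingers turned along the carrier.

>>> servo_tool([
  [[85,0,10,-30,0],[85,0,32,-40,0],[85,0,36,0,0],[85,0,36,0,0],[85,0,36,0,0],[85,0,36,0,0],[85,0,40,0,0],[85,0,40,0,0],[85,0,0,0,8.58],[85,0,0,0,8.58],[85,0,0,0,8.58],[85,0,0,0,8.58],[85,0,0,0,8.58],[85,0,0,0,8.58],[85,0,0,0,8.58],[85,0,0,0,8.58],[85,0,0,0,8.58],[85,0,0,0,8.58],[85,0,0,0,8.58]],
])

```text
time_s: 16.05
position: [0.46, -0.051, 0.1843]
orientation: [0.779, 0.626, -0.001, -0.001]
contact_force: [0.4, -0.1, -0.1]
gripper_width: 0.995
gripper_force: 0.0
```

```bash
python3 - <<'E'
from cell import *
from h import *
np.set_printoptions(precision=4,suppress=True)
s=state();c=snapshot("wrist");T=snapshot("top")
print(s["position"],s["orientation"],s["time_s"],s["joint_pos"])
cv2.imwrite("pics/w4.png",c["color"][:,:,::-1])
for a,p,r,q in blobs(c,(106,140,50),(125,255,255),None,60)[:4]:
    P=np.array([onz(c,x,.082,s) for x in cv2.boxPoints(r)]);e=P-np.roll(P,1,0)
    print(a,p,onz(c,p,.082,s),P,np.linalg.norm(e,axis=1),np.degrees(np.arctan2(e[:,1],e[:,0])))
for o in blobs(c,(4,120,110),(22,255,255),None,20): print("orange",o[:2],onz(c,o[1],.021,s))
E
```

```text
[ 0.46   -0.051   0.1843] [ 0.7795  0.6264 -0.0014 -0.0007] 16.05 [-0.6154  0.0594  0.69    1.8874 -0.0395  1.2116 -0.1292]
1074.0 (263.4650837988827, 189.80198634388577) [ 0.4654 -0.049   0.082 ] [[ 0.4495 -0.0821  0.082 ]
 [ 0.4667 -0.0161  0.082 ]
 [ 0.4795 -0.0194  0.082 ]
 [ 0.4633 -0.0857  0.082 ]] [0.0143 0.0681 0.0132 0.0682] [ 165.1724   75.3739  -14.4894 -103.7199]
orange (94.0, (393.4095744680851, 179.43971631205673)) [ 0.6103 -0.0867  0.021 ]
```

View pics/w4.png

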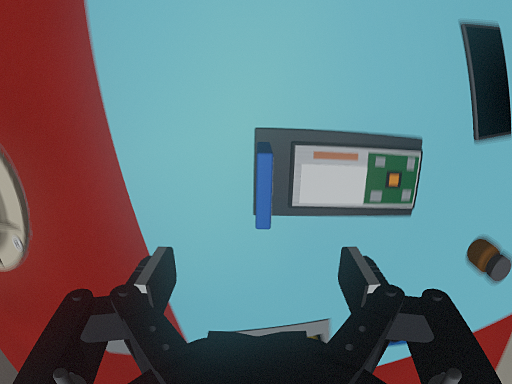

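The wrist view shows the plate's top edge at (263,190) and the orange mark at (393,179). They are 150 mm apart by rays, which is correct. I'll descend and grip the plate.

>>> servo_tool([
  [[85,0.5,4.7,20,0],[85,0,0,35,0],[85,0,0,35,0],[85,0,0,25,0],[85,0,0,12,0],[85,0,0,7,0],[85,0,0,2,0],[85,0,0,0,0],[40,0,0,0,0],[25,0,0,0,0],[5,0,0,0,0],[5,0,0,0,0],[5,0,0,0,0],[5,0,0,0,0],[5,0,0,0,0],[5,0,0,0,0],[5,0,0,0,0]],
], newtons=40)

```text
time_s: 17.85
position: [0.4659, -0.0516, 0.0501]
orientation: [0.778, 0.629, 0.0, 0.0]
contact_force: [-1.5, 0.4, 5.3]
gripper_width: 0.162
gripper_force: 40.1
```

```bash
python3 - <<'E'
from cell import *
from h import *
np.set_printoptions(precision=4,suppress=True)
s=state();c=snapshot("wrist");S=snapshot("scene")
print(s["position"],s["orientation"],s["contact_force"],s["ft_torque"])
for o in blobs(c,(4,120,110),(22,255,255),None,20): print("orange w",o[:2],onz(c,o[1],.021,s))
for o in blobs(S,(4,120,110),(22,255,255),(285,198,305,215),4): print("S",onz(S,o[1],.021))
E
```

```text
[ 0.4659 -0.0516  0.0501] [0.7776 0.6288 0.0001 0.0001] [-1.4738  0.3692  5.2859] [-0.0382  0.332   0.1428]
orange w (159.0, (456.92767295597486, 223.32075471698113)) [ 0.6109 -0.083   0.021 ]
orange w (78.0, (399.0470085470085, 192.5042735042735)) [ 0.561  -0.0479  0.021 ]
S [ 0.6126 -0.0823  0.021 ]
```

>>> servo_tool([
  [[5,8.6,-1.7,0,0],[5,17.5,-3.4,0,0],[5,17.5,-3.4,0,0],[5,17.5,-3.4,0,0],[5,17.5,-3.4,0,0],[5,17.5,-3.4,0,0],[5,17.5,-3.4,0,0],[5,17.5,-3.4,0,0],[5,17.5,-3.4,0,0],[5,17.5,-3.4,0,0],[5,17.5,-3.4,0,0],[5,17.5,-3.4,0,0],[5,17.5,-3.4,0,0],[5,17.5,-3.4,0,0],[5,17.5,-3.4,0,0],[5,17.5,-3.4,0,0],[5,17.5,-3.4,0,0],[5,17.5,-3.4,0,0],[5,17.5,-3.4,0,0],[5,9,-1.7,0,0]],
])

```text
time_s: 19.95
position: [0.4723, 0.2882, 0.0501]
orientation: [0.777, 0.629, 0.0, 0.0]
contact_force: [0.3, -6.5, 8.2]
gripper_width: 0.157
gripper_force: 40.8
```

>>> servo_tool([
  [[5,0,0,0,0],[5,0,0,0,0],[5,0,0,0,0]],
])

```text
time_s: 20.25
position: [0.472, 0.2886, 0.0501]
orientation: [0.777, 0.629, 0.001, -0.0]
contact_force: [0.8, 3.8, 3.1]
gripper_width: 0.157
gripper_force: 40.0
```

```bash
python3 - <<'E'
from cell import *
from h import *
import pickle
s=state();c=snapshot("wrist");S=snapshot("scene");T=snapshot("top");pickle.dump((s,c,S,T),open("w5.pkl","wb"))
print(s["position"],s["orientation"],s["contact_force"],s["joint_pos"])
cv2.imwrite("pics/w5.png",np.hstack([cv2.resize(c["color"][:,:,::-1],(400,300)),cv2.resize(S["color"][75:180,280:420,::-1],(400,300),interpolation=cv2.INTER_CUBIC)]))
E
```

```text
[0.47195885 0.28857709 0.05012427] [ 7.77109418e-01  6.29365018e-01  6.82481486e-04 -4.00107122e-04] [0.77191291 3.81710314 3.06923882] [-1.00478046  0.42289473  0.49638261  1.80745109 -0.2404598   0.96973514
 -0.6178082 ]
```

View pics/w5.png

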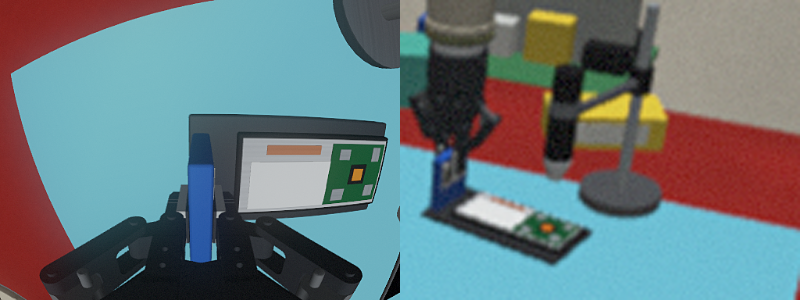

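The carrier is at the microscope and flat. The scene crop puts the lens tip at about (334.6,136.3) and the mark at (331.4,154.8) in full-picture pixels. I'll release, rise and measure the lens from closer with the wrist camera.

>>> servo_tool([
  [[20,0,0,0,0],[40,0,0,0,0],[85,0,0,0,0],[85,0,0,0,0],[85,0,0,0,0],[85,0,0,0,0],[85,0,0,-10,0],[85,0,0,-25,0],[85,0,0,-35,0],[85,0,0,-30,0],[85,0,0,0,0],[85,0,0,0,0]],
])

```text
time_s: 21.6
position: [0.4726, 0.2874, 0.151]
orientation: [0.778, 0.629, 0.001, -0.0]
contact_force: [-0.4, -0.7, -0.4]
gripper_width: 0.993
gripper_force: 0.0
```

```bash
python3 - <<'E'
from cell import *
from h import *
import pickle
s=state();c=snapshot("wrist");pickle.dump((s,c),open("w6.pkl","wb"));print(s["position"],s["orientation"])
for o in blobs(c,(4,120,110),(22,255,255),None,20): print("orange w",o[:2],onz(c,o[1],.021,s))
cv2.imwrite("pics/w6.png",c["color"][:,:,::-1])
E
```

```text
[0.47255177 0.28743528 0.15099769] [ 7.77593333e-01  6.28766589e-01  1.07324503e-03 -1.80982337e-04]
orange w (105.0, (400.5, 185.5)) [0.61703387 0.25660404 0.021     ]
```

>>> servo_tool([
  [[85,-20,-5,0,0],[85,-30,-10,0,0],[85,-30,-10,0,0],[85,-20,-5,0,0],[85,0,0,0,0],[85,0,0,0,0]],
])

```text
time_s: 22.25
position: [0.4214, 0.1956, 0.1493]
orientation: [0.778, 0.629, -0.0, -0.0]
contact_force: [-0.2, 0.2, 0.1]
gripper_width: 0.992
gripper_force: 0.0
```

```bash
python3 - <<'E'
from cell import *
from h import *
import pickle
s=state();c=snapshot("wrist");pickle.dump((s,c),open("w7.pkl","wb"));print(s["position"],s["orientation"])
for o in blobs(c,(4,120,110),(22,255,255),None,20): print("orange w",o[:2],onz(c,o[1],.021,s))
a=pickle.load(open("w6.pkl","rb"))[1]["color"]
cv2.imwrite("pics/w67.png",np.hstack([cv2.resize(x[60:384,296:512,::-1],(400,600),interpolation=cv2.INTER_CUBIC) for x in(a,c["color"])]))
E
```

```text
[0.42136735 0.19558629 0.14928076] [ 7.77664542e-01  6.28679226e-01 -4.63900918e-04 -2.75341530e-04]
orange w (91.5, (435.02914389799633, 90.77413479052822)) [0.61729813 0.25622419 0.021     ]
```

View pics/w67.png

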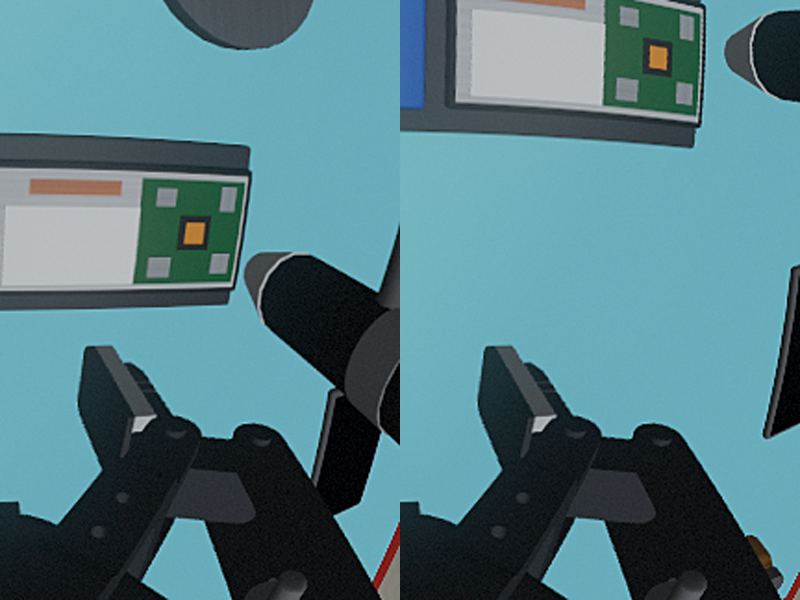

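The left view has the tip at about (429,210) and the right view at (474,87) in full-picture pixels. I'll enlarge both tips to get their rims.

```bash
python3 - <<'E'
import pickle,cv2,numpy as np
out=[]
for n,x,y in(("w6",415,185),("w7",472,60)):
    c=pickle.load(open(n+".pkl","rb"))[1]["color"]
    out.append(cv2.resize(c[y:y+60,x:x+40,::-1],(400,600),interpolation=cv2.INTER_NEAREST))
cv2.imwrite("pics/tip.png",np.hstack(out))
E
```

```text
(no output)
```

View pics/tip.png

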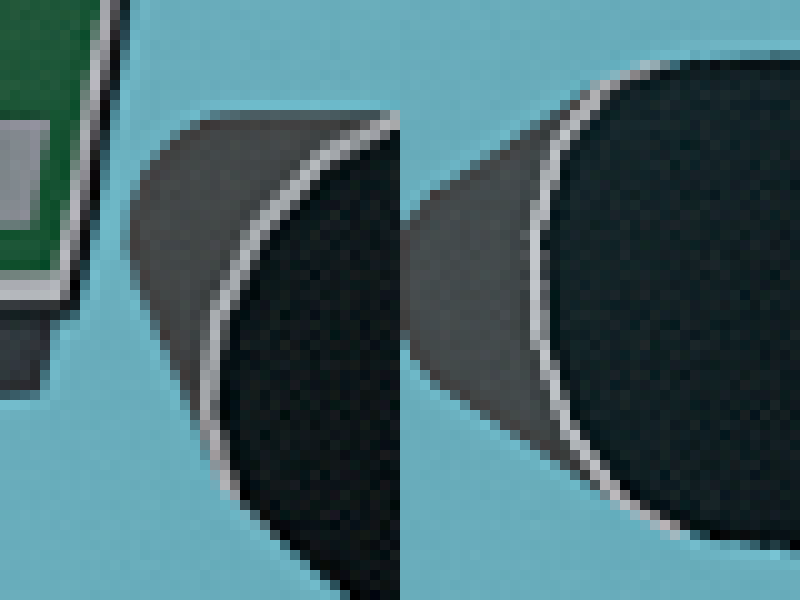

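The tip rim arcs are clear in both views. I'll cast the rim pixels onto the lens-tip plane and fit a circle.

```bash
python3 - <<'E'
import pickle
from h import *
from scipy.optimize import least_squares
np.set_printoptions(precision=4,suppress=True)
L={"w6":((415,185),[(200,114),(178,125),(157,145),(140,170),(133,195),(127,230),(133,262)]),"w7":((472,60),[(425-400,193),(12,212),(3,235),(-1,283),(2,325),(8,350),(20,372)])}
al=[]
fit=lambda P:least_squares(lambda p:np.hypot(*(P-p[:2]).T)-p[2],[*P.mean(0),.01])
for n,(o,pp) in L.items():
    s,c=pickle.load(open(n+".pkl","rb"))[:2]
    print("cam",ray(c,(0,0),s)[0])
    P=np.array([onz(c,(o[0]+x/10-.5,o[1]+y/10-.5),.088,s)[:2] for x,y in pp]);al.append(P)
    r=fit(P);print(n,r.x,abs(r.fun).max())
r=fit(np.vstack(al));print("both",r.x,r.fun)
s,_,S,T=pickle.load(open("w5.pkl","rb"))
print("proj S,T",proj(S,[*r.x[:2],.088]),proj(T,[*r.x[:2],.088]))
print("spot S",[onz(S,o[1],.021) for o in blobs(S,(4,120,110),(22,255,255),(322,146,340,163),4)],"T",[onz(T,o[1],.021) for o in blobs(T,(4,120,110),(22,255,255),(120,140,150,170),3)])
E
```

```text
cam [0.488 0.362 0.293]
w6 [0.6186 0.2585 0.0085] 0.0001679138460976299
cam [0.4372 0.2704 0.2911]
w7 [0.6223 0.2576 0.0112] 0.00017119717450108513
both [0.6196 0.2582 0.0091] [-0.0002  0.0001  0.0003  0.0005  0.0003  0.0005  0.0004  0.0001 -0.0002
 -0.0005 -0.0009 -0.0005 -0.0001  0.0001]
proj S,T [333.555  137.6583] [125.8593 156.8984]
spot S [array([0.6184, 0.259 , 0.021 ])] T [array([0.6187, 0.2562, 0.021 ])]
```

The lens is at (0.6196, 0.2582). The mark is at about (0.618, 0.257) across four estimates, 2–3 mm off at most and inside the 7 mm limit. The hand is clear and the scanner is on its pad, so I'm handing in.

```bash
python3 -c "
from cell import *
s=state();print(s['time_s'],s['contact_force'],s['gripper_force']);print(finish_job())"
```

```text
22.3 [0.10324404 0.3282863  0.14723371] 0.0
the job is handed in; nothing more can be done
None
```

I handed the job in at 22.3 s; no verdict came back. By my measurements, the scanner was held about 10 cm from the label for over 2 s and is back on its pad, and the orange mark is 2–3 mm from the lens axis, with the robot clear.

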